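# Confirm a two-bottle pick at the packing table

### The job

Confirm the pick at the packing table: with closed fingers, press the white key in front of the pink bottle fully in, then the white key in front of the brown bottle, and then tip the rocker on the blue confirm box fully over to its green-dot side. Leave the black bottle's key out, and do not touch or move the bottles or anything else on the table: nothing is to be picked up.

Things in the scene. Friction and masses are not known exactly. Their poses are not given: they have to be found in the camera images.
- pick_pink: fixed pick module of the pink bottle: light grey housing 74x64 mm, top 41 mm up, on a foot 130x64x6 mm. Origin on the table, z up, x away from the robot (plus yaw). Along its x: key centre at -25 mm, bottle at +40 mm, foot -62 to +68 mm. The modules differ only in the bottle behind the key and in two colour tags to match it (pink; on the top behind the key and on the front); they change places between runs
- key_pink_top (a point): centre of the top of the white key of the pink bottle's module, 60 mm above the table when out; it moves down with the key. The key is a white 28x28 mm square cap with a grey disc on it, pushed straight down
- key_pink (a joint): travel of that key in m: about 0 = out, 0.010 = fully in, at its hard stop (cap top then 50 mm above the table, 6.5 mm above its bezel). It needs about 3 N, has no spring and stays where it is pushed; it cannot be pulled out again
- bottle_pink: small loose bottle, pink-red glass with black cap, 27 mm diameter, 74 mm tall, standing on the module's foot (origin at the centre of its underside, 6 mm above the table; its top is 80 mm above the table), about 65 mm behind the key. Must not be touched, moved or lifted
- pick_brown: fixed pick module of the brown bottle: light grey housing 74x64 mm, top 41 mm up, on a foot 130x64x6 mm. Origin on the table, z up, x away from the robot (plus yaw). Along its x: key centre at -25 mm, bottle at +40 mm, foot -62 to +68 mm. The modules differ only in the bottle behind the key and in two colour tags to match it (brown; on the top behind the key and on the front); they change places between runs
- key_brown_top (a point): centre of the top of the white key of the brown bottle's module, 60 mm above the table when out; it moves down with the key. The key is a white 28x28 mm square cap with a grey disc on it, pushed straight down
- key_brown (a joint): travel of that key in m: about 0 = out, 0.010 = fully in, at its hard stop (cap top then 50 mm above the table, 6.5 mm above its bezel). It needs about 3 N, has no spring and stays where it is pushed; it cannot be pulled out again
- bottle_brown: small loose bottle, amber-brown glass with white label and black cap, 27 mm diameter, 74 mm tall, standing on the module's foot (origin at the centre of its underside, 6 mm above the table; its top is 80 mm above the table), about 65 mm behind the key. Must not be touched, moved or lifted
- pick_black: fixed pick module of the black bottle: light grey housing 74x64 mm, top 41 mm up, on a foot 130x64x6 mm. Origin on the table, z up, x away from the robot (plus yaw). Along its x: key centre at -25 mm, bottle at +40 mm, foot -62 to +68 mm. The modules differ only in the bottle behind the key and in two colour tags to match it (black; on the top behind the key and on the front); they change places between runs
- key_black_top (a point): centre of the top of the white key of the black bottle's module, 60 mm above the table when out; it moves down with the key. The key is a white 28x28 mm square cap with a grey disc on it, pushed straight down
- key_black (a joint): travel of that key in m: about 0 = out, 0.010 = fully in, at its hard stop (cap top then 50 mm above the table, 6.5 mm above its bezel). It needs about 3 N, has no spring and stays where it is pushed; it cannot be pulled out again
- bottle_black: small loose bottle, all black, 27 mm diameter, 74 mm tall, standing on the module's foot (origin at the centre of its underside, 6 mm above the table; its top is 80 mm above the table), about 65 mm behind the key. Must not be touched, moved or lifted
- confirm_box: fixed blue confirm box, 110x64 mm, top 39 mm up, with one black rocker on top; origin on the table, z up, x away from the robot (plus yaw). The rocker's pivot line runs along its y, 56 mm above the origin. It changes places with the pick modules between runs
- rocker_green (a point): middle of the 14 mm green dot on the rocker's far wing, 22 mm from the pivot line; it moves with the rocker: about 64 mm above the table at the start, 56 mm when fully over. Two flat wings, each 34 mm long, 30 mm wide, form a shallow V: at 0 the near wing (small red dot) is level and the far wing (green dot) slopes up away from the robot at 0.36 rad
- rocker (a joint): angle of the rocker in rad: about 0 = red (near) side down, 0.36 = green (far) side fully down, that wing then level. Pushing down on the green wing turns it; needs about 0.06 N m (2 to 5 N at the wing), no spring, stays where it is left
- carton_white: upright white and dark carton, 34x34x117 mm, origin at the centre of its underside, left of the work; bystander, leave alone
- tally_counter: round white hand tally counter, 46x67x22 mm, origin on its underside; bystander on the left, leave alone
- carton_black: lying black carton, 117x34x34 mm, origin at the centre of its underside; bystander on the right, leave alone
- tape: beige roll of tape lying flat, 103x101x25 mm, origin at the centre of its underside; bystander on the right, leave alone
Things that resemble listed ones, but are neither listed nor needed, are in the scene too. What is shaped like the confirm_box but yellow is not meant.

How it is judged:
By the outcome, as a careful person would: the job done as asked, in the order asked, and still so for the second after the job is handed in, with the robot touching nothing.
It also fails if it takes over 45 s, if anything falls off the work surface, if the arm or the gripper's body presses on something with over 40 N, if the wrist force passes 120 N, or if a joint passes its speed limit or range.

### The arm

A 6-joint arm with a two-finger parallel gripper is mounted at the origin on a cart in front of the work surface, level with it; the furniture and walls round the work are solid. World frame = base frame: x ahead of the robot, y to its left, z up, the work surface at z = 0. Lengths are in mm, angles in rad, forces in N, time in s.
With the tool pointing down it reaches from about 400 to 925 mm from the base axis. Payload 12.5 kg.
Tool frame: the origin (TCP) lies at the very end of the fingers, on their centre line; the grasp point (between the pads) lies 19 mm behind it; z points along the fingers, y is the direction in which the jaws open and shut (so a half turn about z gives the same grasp; the last joint's range is limited). The gripper opens to 95 mm and grips with 3 to 60 N. Pads are 20 mm wide; open, the fingers measure 119 mm over their backs; the gripper's body (75 mm by 180 mm) begins 59 mm behind the grasp point.
Start: joints at [-1.427, 0.491, 1.559, -0, 1.092, -0.106], TCP at [154.529, -605.613, 214.661] pointing down, gripper open.
Joint ranges: [-3.1, 3.1], [-0.84, 2.19], [0.05, 2.79], [-1.13, 4.28], [0.06, 2.93], [-2.69, 2.69]. Speed limits (rad/s): [2.22, 2.22, 2.79, 3.14, 3.14, 3.14].

### API

Orientations are given as [roll, pitch, yaw] about the fixed x, y, z axes, in that order (R = Rz(yaw) Ry(pitch) Rx(roll)).
In Python, from cell import env gives the robot as it stands.
- The arm moves only by the shell command python3 -m pendant 'ROWS'. ROWS is JSON, a list that holds one entry, the list of rows, each a list of 5 numbers: the opening, from 0 (shut) to 1 (fully open), then the shift along the tool's x, y, z in m, then the turn about the tool's z in rad. A call has exactly 8 rows; each row is the pose to reach, as a shift and turn from the pose commanded when the call began, along the tool's axes at that moment; what a row does not reach only later rows make up. A row lasts 1/10 s, in which the tool goes at most 50 mm and 8.59 degrees, less where a joint would pass 70% of its speed; a pose out of reach is approached as far as the arm can. A call with a gripper value outside its range is refused whole. The fingers move at their own pace and stop on an object; the grip force is fixed at half the most. Time passes only in rows, so rows that repeat a pose let the fingers close, or fill a call up. It gives the time, the measured TCP pose, the force and the opening at its end, in the units of the state.
- env.state(): the state, without advancing time (a new reading comes with each control period).
- env.read_camera(name): name is "side" or "top"; returns a dict with "image" (400x640x3 uint8, blue, green, red), "range_z" (400x640 float32, mm along the optical axis (not along the pixel's ray), 0 where there is no reading), "fx", "fy", "cx", "cy" (pixels), "rvec" (rotation vector, rad) and "tvec" (3), from world to camera coordinates, as OpenCV has them. Camera axes: x right, y down, z forward; pixel columns grow to the right and rows downward; lengths in mm; the calibration is good to about 2 mm. A picture is of the moment at which its call begins.
- env.job_done(): hands the job in, once; it reports no verdict.
The state is a dict: "t": time; "joints": joint angles; "qvel": joint speeds; "tau": joint torques, N m; "eef_pos": TCP position; "tcp_rot": TCP orientation; "ft_force": force on the tool from outside, world axes, zero at the start; "moment": the same for the moment, N m; "opening": opening from 0.0 (shut) to 1.0 (fully open).
Only numpy, scipy, OpenCV 4.12 (cv2) and the standard library are available. Lean on these libraries where they do the work, as an engineer would, in place of code of your own. Each camera call takes 0.05 s, during which the arm holds its last target. There are 200 camera calls.

## Working session

There is one attempt and no reset: what is moved stays moved. The work goes in short steps, Python scripts to look and compute and a shell command to move; the robot and the scene stay as the last step left them, time stands still between calls to the robot, and variables do not carry over. Pictures are saved under pics/ and viewed, about 8 in all and at most 12, crops included, and the job is handed in when it is done.

```bash
ls; mkdir -p pics; cat > h.py <<'E'
import cv2,numpy as np
from cell import env
def shot(n,save=None):
    c=env.read_camera(n)
    if save: cv2.imwrite('pics/'+save,c['image']); np.savez('pics/'+save+'.npz',**c)
    return c
def rt(c):
    return cv2.Rodrigues(np.array(c['rvec'],float))[0],np.array(c['tvec'],float).ravel()
def ray(c,u,v,z):
    R,t=rt(c);d=R.T@np.array([(u-c['cx'])/c['fx'],(v-c['cy'])/c['fy'],1]);o=-R.T@t
    return o+d*(z-o[2])/d[2]
def cloud(c):
    R,t=rt(c);Z=c['range_z'];v,u=np.mgrid[:400,:640]
    P=np.stack([(u-c['cx'])/c['fx']*Z,(v-c['cy'])/c['fy']*Z,Z],-1)
    P=(P-t)@R; P[Z==0]=np.nan
    return P
E
python3 - <<'E'
from h import *
print(env.state())
for n in('top','side'):
    c=shot(n,n+'0.png');R,t=rt(c);print(n,c['fx'],c['cx'],c['cy'],-R.T@t,R[2])
E
```

```text
pics
{'t': 0.0, 'joints': array([-1.42659751e+00,  4.91543896e-01,  1.55945658e+00,  3.64808853e-05,
        1.09170242e+00, -1.05603889e-01]), 'qvel': array([-0.00177676, -0.00037758, -0.00088783, -0.00099155,  0.00201874,
       -0.00041249]), 'tau': array([-1.16976782e-03, -6.12642503e+01, -2.58178461e+01,  6.91433530e-02,
        4.82101820e-02, -8.43375119e-05]), 'eef_pos': array([ 154.50045646, -605.34716169,  214.06902517]), 'tcp_rot': array([-3.14049200e+00, -1.49203301e-04,  2.49785788e-01]), 'ft_force': array([-1.08935227,  0.93249655,  0.31466088]), 'moment': array([-0.00132769,  0.01250152, -0.0106044 ]), 'opening': 1.0003855268829602}
top 486.5385701081622 319.86596336180753 196.33058835559044 [-103.19117653  238.9094626  1749.57693644] [ 0.33227717 -0.1301831  -0.93415429]
side 431.66531445561225 323.9417002528337 207.72441201364362 [ 497.69392496 1148.37283929  935.69162111] [-5.72278939e-04 -7.94844525e-01 -6.06812865e-01]
```

View pics/top0.png

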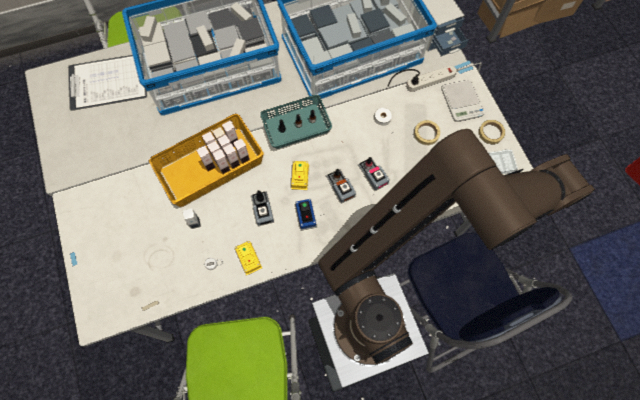

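View pics/side0.png

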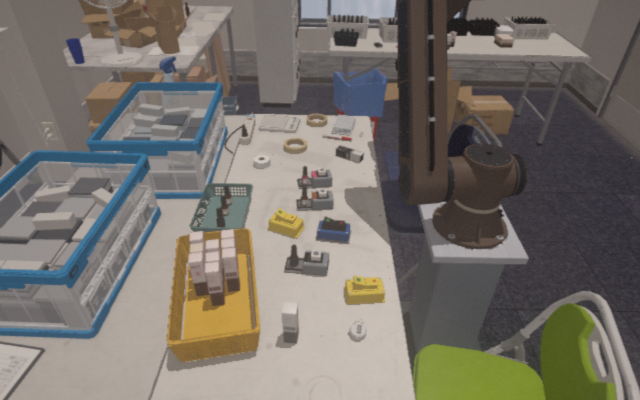

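The top view shows modules at about (262,208), (341,185) and (373,172), and a blue box at (305,213). The yellow boxes at (299,174) and (247,256) are decoys. I'll enlarge the area to confirm which module is which.

```bash
python3 - <<'E'
import cv2
a=cv2.imread('pics/top0.png')[150:235,240:400]; b=cv2.imread('pics/side0.png')[160:280,270:350]
cv2.imwrite('pics/c1.png',cv2.resize(a,None,fx=5,fy=5,interpolation=cv2.INTER_CUBIC))
cv2.imwrite('pics/c2.png',cv2.resize(b,None,fx=5,fy=5,interpolation=cv2.INTER_CUBIC))
E
```

```text
(no output)
```

View pics/c1.png

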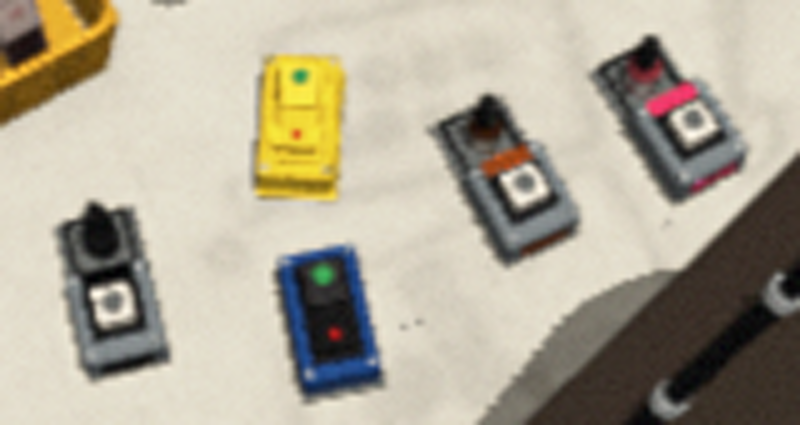

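View pics/c2.png

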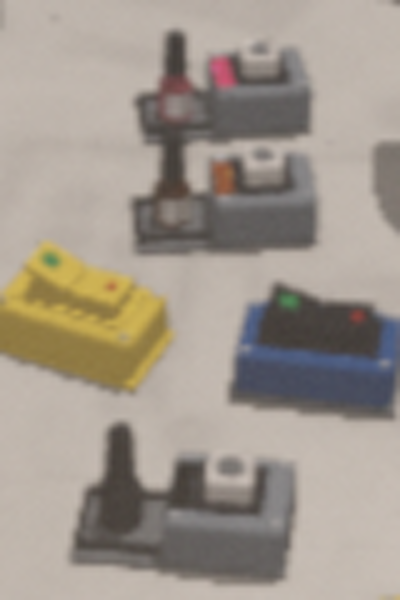

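The crops show pink tag and bottle with the key at about (379,174), brown tag and bottle with the key at about (345,187), and the black module's key at about (262,211). The blue box has its green dot at about (305,205) and red dot at about (307,217). The yellow boxes are not meant. Next I measure with both cameras.

```bash
cat > m.py <<'E'
from h import *
from scipy import ndimage as nd
def blob(c,mask,u,v,r):
    m=np.zeros_like(mask);m[v-r:v+r+1,u-r:u+r+1]=mask[v-r:v+r+1,u-r:u+r+1]
    l,n=nd.label(nd.binary_closing(m,iterations=1)); 
    if n==0: return None
    s=nd.sum(l>0,l,range(1,n+1));k=1+int(np.argmax(s));y,x=np.nonzero(l==k)
    return x.mean(),y.mean(),len(x)
def tri(cs,ps):
    A=[];
    Pm=[];q=[]
    for c,p in zip(cs,ps):
        R,t=rt(c);Pm.append(np.hstack([R,t[:,None]]));q.append(np.array([[(p[0]-c['cx'])/c['fx']],[(p[1]-c['cy'])/c['fy']]]))
    X=cv2.triangulatePoints(Pm[0],Pm[1],q[0],q[1]);return (X[:3]/X[3]).ravel()
def masks(c):
    h=cv2.cvtColor(c['image'],cv2.COLOR_BGR2HSV).astype(int);H,S,V=h[...,0],h[...,1],h[...,2]
    return dict(white=(S<60)&(V>150),green=(abs(H-65)<20)&(S>110)&(V>60),red=((H<8)|(H>172))&(S>130)&(V>80),
      blue=(abs(H-112)<12)&(S>110),pink=(H>160)&(S>120)&(V>120),orange=(H>4)&(H<18)&(S>120)&(V>80))
E
python3 - <<'E'
from m import *
T=dict(np.load('pics/top0.png.npz'));S=dict(np.load('pics/side0.png.npz'))
mt,ms=masks(T),masks(S);P=cloud(T)
for n,k,z,a,b in [('pinkkey','white',60,(379,174,6),(322,172,5)),('brownkey','white',60,(345,187,6),(322,194,5)),('blackkey','white',60,(262,211,6),(316,255,6)),
 ('pinktag','pink',41,(374,170,6),(314,174,4)),('browntag','orange',41,(341,182,5),(315,195,4)),('green','green',64,(305,205,5),(328,220,4)),('red','red',57,(307,217,4),(341,223,4))]:
    p,q=blob(T,mt[k],*a),blob(S,ms[k],*b)
    print(n,np.round(p,1) if p else p,np.round(q,1) if q else q)
    if p: print('  top',ray(T,*p[:2],z).round(1),'range',P[int(round(p[1])),int(round(p[0]))].round(1))
    if q: print('  side',ray(S,*q[:2],z).round(1))
    if p and q: print('  tri',tri((T,S),(p,q)).round(1))
# housing depth clouds -> orientation
PS=cloud(S)
for n,(x,y) in dict(pink=(0,0)).items(): pass
E
```

```text
pinkkey [380.3 172.9  70. ] [321.9 169.2  56. ]
  top [ 509.3 -244.5   60. ] range [ 508.4 -242.8   62.3]
  side [ 507.7 -238.8   60. ]
  tri [ 509.  -245.    56.9]
brownkey [344.6 186.6  47. ] [322. 191.  49.]
  top [503.2 -97.1  60. ] range [499.4 -97.1  64.3]
  side [504.9 -95.7  60. ]
  tri [504.4 -97.6  58.3]
blackkey [262.2 210.3  52. ] [315.8 252.6  86. ]
  top [518.3 221.6  60. ] range [520.3 221.8  57.9]
  side [518.1 219.7  60. ]
  tri [517.9 221.6  61.7]
pinktag [373.8 169.3  35. ] [314.3 174.1  16. ]
  top [ 538.5 -232.5   41. ] range [ 538.3 -232.8   44.1]
  side [ 536.1 -233.1   41. ]
  tri [ 536.9 -231.8   42.4]
browntag [341.  181.6  32. ] [314.2 194.8  12. ]
  top [533.5 -95.3  41. ] range [531.5 -94.5  42.5]
  side [532.2 -98.3  41. ]
  tri [532.3 -94.7  43.7]
green [304.1 204.5  15. ] None
  top [485.9  69.5  64. ] range [487.3  69.5  65.3]
red [306.5 216.5   4. ] [341. 223.   1.]
  top [441.2  76.2  57. ] range [444.9  76.9  52.9]
  side [441.1  76.2  57. ]
  tri [441.1  76.3  57. ]
```

```bash
python3 - <<'E'
from m import *
T=dict(np.load('pics/top0.png.npz'));S=dict(np.load('pics/side0.png.npz'))
for n,p,q,z in [('pink',(378.7,174.3),(322.3,170.2),60),('brown',(344.8,187.2),(322.4,192),60),('green',(304.5,204.9),(327.7,219.8),64)]:
    print(n,ray(T,*p,z).round(1),ray(S,*q,z).round(1),tri((T,S),(p,q)).round(1))
for nm,c in(('T',T),('S',S)):
    P=cloud(c)
    for n,x,y in [('pink',508,-240),('brown',504,-97),('black',518,221)]:
        s=(abs(P[...,0]-x)<22)&(abs(P[...,1]-y)<22)&(P[...,2]>53)&(P[...,2]<70)
        Q=P[s];r=cv2.minAreaRect(Q[:,:2].astype(np.float32));print(nm,n,len(Q),Q.mean(0).round(1),np.median(Q[:,2]).round(1),np.round(r[0],1),np.round(r[1],1),round(r[2],1))
    for n,x,y in [('pinkH',530,-240),('brownH',525,-97)]:
        s=(abs(P[...,0]-x)<75)&(abs(P[...,1]-y)<48)&(P[...,2]>33)&(P[...,2]<48)
        Q=P[s];r=cv2.minAreaRect(Q[:,:2].astype(np.float32));print(nm,n,len(Q),np.round(r[0],1),np.round(r[1],1),round(r[2],1))
    m=masks(c)['blue']; s=m&(abs(P[...,1]-75)<60)&(abs(P[...,0]-460)<90)&(P[...,2]>30)
    Q=P[s];r=cv2.minAreaRect(Q[:,:2].astype(np.float32));print(nm,'blue',len(Q),np.round(r[0],1),np.round(r[1],1),round(r[2],1))
E
```

```text
pink [ 506.  -236.8   60. ] [ 506.  -231.7   60. ] [ 506.6 -237.5   56.6]
brown [500.4 -97.   60. ] [503.4 -89.4  60. ] [503.1 -98.4  53.5]
green [483.9  68.8  64. ] [484.  70.  64.] [484.1  68.8  63. ]
T pink 49 [ 508.1 -234.3   60.2] 59.5 [ 508.6 -233.9] [27.4 29.4] 14.1
T brown 47 [503.7 -95.3  60.2] 59.7 [503.3 -95. ] [26.7 26.2] 4.2
T black 56 [517.6 222.9  60.9] 61.4 [516.6 222.8] [31.3 32.3] 62.7
T pinkH 242 [ 525.9 -232. ] [114.4  66.8] 10.4
T brownH 249 [521.3 -92.2] [111.  65.] 8.5
T blue 200 [462.9  73.9] [ 57.3 101.6] 81.9
S pink 38 [ 510.5 -232.6   59.9] 60.1 [ 510.  -233.5] [27.9 27.2] 10.9
S brown 48 [506.9 -93.4  59. ] 59.2 [506.6 -94. ] [24.8 32. ] 1.2
S black 76 [519.5 224.5  59.4] 59.8 [520.3 222.6] [29.4 27.4] 83.1
S pinkH 195 [ 530.1 -229.9] [111.7  73. ] 9.8
S brownH 232 [525.1 -92.9] [115.   69.5] 9.3
S blue 1 [421.2  78. ] [0. 0.] 0.0
```

Estimates so far, from both cameras with heights matching 60 and 64 mm:

| Point | x (mm) | y (mm) |
|---|---|---|
| Pink key | 507.5 | -234.5 |
| Brown key | 503.5 | -95.5 |
| Green dot | 484.5 | 69.3 |

The box yaw is about -0.16. I'm moving above the pink key with the fingers closed.

```bash
python3 -m pendant '[[[0,0.434,-0.272,0.064,0.09],[0,0.434,-0.272,0.064,0.09],[0,0.434,-0.272,0.064,0.09],[0,0.434,-0.272,0.064,0.09],[0,0.434,-0.272,0.064,0.09],[0,0.434,-0.272,0.064,0.09],[0,0.434,-0.272,0.064,0.09],[0,0.434,-0.272,0.064,0.09]]]'
cat > go.py <<'E'
import sys
from h import *
s=env.state();p=s['eef_pos'];y=s['tcp_rot'][2]
d=np.array([float(a) for a in sys.argv[1:4]])-p
print('t',s['t'],'pos',p.round(1),'rot',s['tcp_rot'].round(3),'F',s['ft_force'].round(1),'open',round(s['opening'],3))
print('tool shift mm',np.round([d[0]*np.cos(y)+d[1]*np.sin(y),d[0]*np.sin(y)-d[1]*np.cos(y),-d[2]],1))
E
python3 go.py 507.5 -234.5 110
```

```text
t: 0.9
eef_pos: [429.3, -316.5, 164.7]
tcp_rot: [-3.142, 0.0, 0.16]
ft_force: [-0.1, -1.4, -0.2]
opening: 0.387
t 0.9 pos [ 429.3 -316.5  164.7] rot [-3.142  0.     0.16 ] F [-0.1 -1.4 -0.2] open 0.387
tool shift mm [ 90.2 -68.5  54.7]
```

```bash
python3 -m pendant '[[[0,0.09,-0.0685,0.055,0],[0,0.09,-0.0685,0.055,0],[0,0.09,-0.0685,0.055,0],[0,0.09,-0.0685,0.055,0],[0,0.09,-0.0685,0.055,0],[0,0.09,-0.0685,0.055,0],[0,0.09,-0.0685,0.055,0],[0,0.09,-0.0685,0.055,0]]]'
python3 go.py 507.5 -234.5 70
python3 - <<'E'
from h import *
a=shot('top','top1.png')['image'][130:230,310:450];b=shot('side','side1.png')['image'][110:230,270:410]
cv2.imwrite('pics/c3.png',np.hstack([cv2.resize(a,(560,400),interpolation=cv2.INTER_CUBIC),np.zeros((400,1,3),np.uint8)]))
cv2.imwrite('pics/c4.png',cv2.resize(b,None,fx=4,fy=4,interpolation=cv2.INTER_CUBIC))
E
```

```text
t: 1.7
eef_pos: [505.9, -237.2, 110.6]
tcp_rot: [3.141, -0.001, 0.158]
ft_force: [-0.1, -0.5, 0.5]
opening: 0.003
t 1.7 pos [ 505.9 -237.2  110.6] rot [ 3.141e+00 -1.000e-03  1.580e-01] F [-0.1 -0.5  0.5] open 0.003
tool shift mm [ 2.  -2.4 40.6]
```

View pics/c4.png

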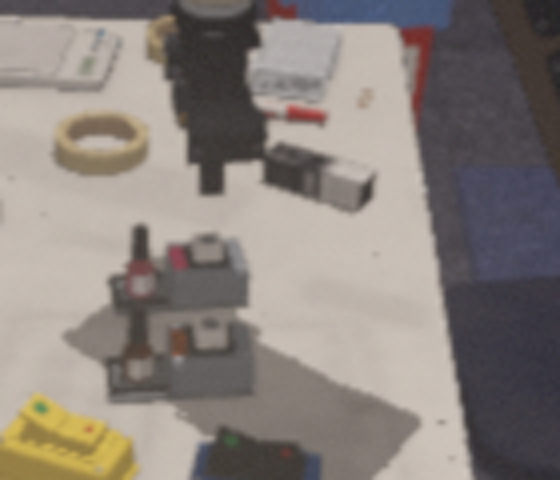

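The side crop shows the shut fingertips at about (323,158), in the same column as the pink key at (322,171). I press straight down to a little below 50 mm, slowly.

```bash
python3 -m pendant '[[[0,0.002,-0.0025,0.025,0],[0,0.002,-0.0025,0.045,0],[0,0.002,-0.0025,0.050,0],[0,0.002,-0.0025,0.053,0],[0,0.002,-0.0025,0.056,0],[0,0.002,-0.0025,0.059,0],[0,0.002,-0.0025,0.061,0],[0,0.002,-0.0025,0.061,0]]]'
python3 go.py 507.5 -234.5 50
```

```text
t: 2.6
eef_pos: [508.0, -233.7, 50.2]
tcp_rot: [3.141, -0.001, 0.16]
ft_force: [-4.1, 2.5, 13.5]
opening: 0.001
t 2.6 pos [ 508.  -233.7   50.2] rot [ 3.141e+00 -1.000e-03  1.600e-01] F [-4.1  2.5 13.5] open 0.001
tool shift mm [-0.6  0.7  0.2]
```

At 50.2 mm and 13.5 N the key is at its stop. I'll push 1 mm further to be sure, then lift.

```bash
python3 -m pendant '[[[0,0,0,0.001,0],[0,0,0,0.0015,0],[0,0,0,0.0015,0],[0,0,0,0.0015,0],[0,0,0,0.0015,0],[0,0,0,0.0015,0],[0,0,0,0.0015,0],[0,0,0,0.0015,0]]]'
python3 -m pendant '[[[0,0,0,-0.02,0],[0,0,0,-0.06,0],[0,0,0,-0.07,0],[0,0,0,-0.07,0],[0,0,0,-0.07,0],[0,0,0,-0.07,0],[0,0,0,-0.07,0],[0,0,0,-0.07,0]]]'
python3 go.py 504 -95.5 110
```

```text
t: 3.4
eef_pos: [508.1, -233.7, 50.0]
tcp_rot: [3.14, -0.002, 0.16]
ft_force: [-10.0, 3.5, 28.8]
opening: 0.004
t: 4.2
eef_pos: [507.6, -233.4, 116.7]
tcp_rot: [-3.141, 0.001, 0.16]
ft_force: [0.2, 0.3, -0.5]
opening: 0.005
t 4.2 pos [ 507.6 -233.4  116.7] rot [-3.141e+00  1.000e-03  1.600e-01] F [ 0.2  0.3 -0.5] open 0.005
tool shift mm [  18.4 -136.7    6.7]
```

```bash
python3 -m pendant '[[[0,0.005,-0.04,0,0],[0,0.01,-0.08,0,0],[0,0.0185,-0.12,0,0],[0,0.0185,-0.1365,0,0],[0,0.0185,-0.1365,0.007,0],[0,0.0185,-0.1365,0.007,0],[0,0.0185,-0.1365,0.007,0],[0,0.0185,-0.1365,0.007,0]]]'
python3 go.py 504 -95.5 50
python3 - <<'E'
from m import *
T=shot('top','top2.png');S=shot('side','side2.png')
for nm,c in(('T',T),('S',S)):
    P=cloud(c)
    for n,x,y in [('pink',508,-234),('brown',504,-95)]:
        s=(abs(P[...,0]-x)<18)&(abs(P[...,1]-y)<18)&(P[...,2]>46)&(P[...,2]<70)
        Q=P[s];print(nm,n,len(Q),Q.mean(0).round(1) if len(Q) else '')
    s=(abs(P[...,0]-504)<30)&(abs(P[...,1]+95)<30)&(P[...,2]>95)&(P[...,2]<135);Q=P[s];print(nm,'finger',len(Q),Q.mean(0).round(1),Q.min(0).round(1),Q.max(0).round(1))
b=S['image'][130:260,260:400];cv2.imwrite('pics/c5.png',cv2.resize(b,None,fx=4,fy=4,interpolation=cv2.INTER_CUBIC))
E
```

```text
t: 5.0
eef_pos: [504.5, -96.9, 110.4]
tcp_rot: [3.141, 0.0, 0.158]
ft_force: [-0.0, -0.2, 0.1]
opening: 0.001
t 5.0 pos [504.5 -96.9 110.4] rot [3.141 0.    0.158] F [-0.  -0.2  0.1] open 0.001
tool shift mm [-0.3 -1.4 60.4]
T pink 0 
T brown 0 <stdin>:8: RuntimeWarning: Mean of empty slice.
  ret = um.true_divide(
Traceback (most recent call last):
ValueError: zero-size array to reduction operation minimum which has no identity
```

```bash
python3 - <<'E'
from m import *
S=dict(np.load('pics/side2.png.npz'));P=cloud(S)
for n,x,y in [('pink',509,-233),('brown',505,-94)]:
    s=(abs(P[...,0]-x)<18)&(abs(P[...,1]-y)<18)&(P[...,2]>46)&(P[...,2]<70)
    Q=P[s];print(n,len(Q),Q.mean(0).round(1) if len(Q) else '')
b=S['image'][130:260,260:400];cv2.imwrite('pics/c5.png',cv2.resize(b,None,fx=4,fy=4,interpolation=cv2.INTER_CUBIC))
E
```

```text
pink 5 [ 517.4 -222.5   48.6]
brown 62 [505.7 -91.2  56.5]
```

View pics/c5.png

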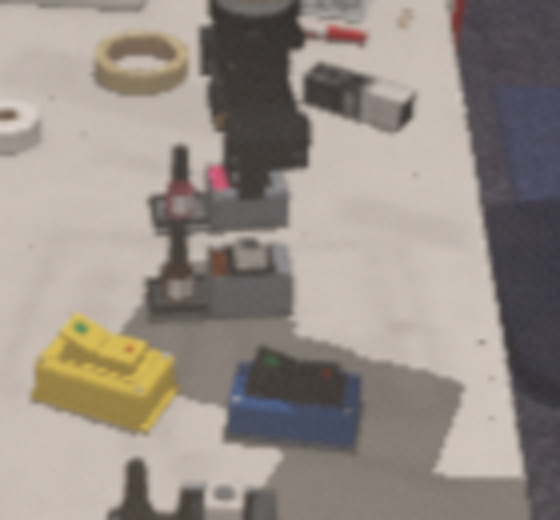

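The crop shows the fingertips at about (323,178), directly above the brown key at (322,192), and the bottles still standing. The fingertips hide the pink key from here. I press the brown key.

```bash
python3 -m pendant '[[[0,0,-0.001,0.025,0],[0,0,-0.001,0.045,0],[0,0,-0.001,0.050,0],[0,0,-0.001,0.053,0],[0,0,-0.001,0.056,0],[0,0,-0.001,0.059,0],[0,0,-0.001,0.062,0],[0,0,-0.001,0.062,0]]]'
python3 -m pendant '[[[0,0,0,0.0005,0],[0,0,0,0.0005,0],[0,0,0,0.0005,0],[0,0,0,0.0005,0],[0,0,0,0.0005,0],[0,0,0,0.0005,0],[0,0,0,0.0005,0],[0,0,0,0.0005,0]]]'
python3 go.py 504 -95.5 50
```

```text
t: 5.9
eef_pos: [504.6, -95.0, 50.1]
tcp_rot: [3.141, -0.001, 0.16]
ft_force: [-6.7, -1.0, 21.7]
opening: 0.004
t: 6.7
eef_pos: [504.6, -95.0, 50.0]
tcp_rot: [3.14, -0.002, 0.16]
ft_force: [-7.2, 0.8, 28.2]
opening: 0.008
t 6.7 pos [504.6 -95.   50. ] rot [ 3.14e+00 -2.00e-03  1.60e-01] F [-7.2  0.8 28.2] open 0.008
tool shift mm [-0.7  0.4  0. ]
```

```bash
python3 -m pendant '[[[0,0,0,-0.02,0],[0,0,0,-0.06,0],[0,0,0,-0.075,0],[0,0,0,-0.075,0],[0,0,0,-0.075,0],[0,0,0,-0.075,0],[0,0,0,-0.075,0],[0,0,0,-0.075,0]]]'
python3 go.py 486 69 110
```

```text
t: 7.5
eef_pos: [504.0, -94.8, 122.3]
tcp_rot: [-3.141, 0.001, 0.16]
ft_force: [-0.3, -0.2, 1.0]
opening: 0.005
t 7.5 pos [504.  -94.8 122.3] rot [-3.141e+00  1.000e-03  1.600e-01] F [-0.3 -0.2  1. ] open 0.005
tool shift mm [   8.3 -164.5   12.3]
```

```bash
python3 -m pendant '[[[0,0.002,-0.04,0,0.08],[0,0.004,-0.08,0,0.16],[0,0.006,-0.12,0,0.24],[0,0.008,-0.155,0,0.32],[0,0.008,-0.1645,0.012,0.32],[0,0.008,-0.1645,0.012,0.32],[0,0.008,-0.1645,0.012,0.32],[0,0.008,-0.1645,0.012,0.32]]]'
python3 go.py 486 69 65
python3 - <<'E'
from m import *
S=shot('side','side3.png');P=cloud(S)
for n,x,y in [('pink',509,-233),('brown',505,-94)]:
    s=(abs(P[...,0]-x)<14)&(abs(P[...,1]-y)<14)&(P[...,2]>40)&(P[...,2]<70)
    Q=P[s];print(n,len(Q),Q.mean(0).round(1) if len(Q) else '')
b=S['image'][130:260,260:400];cv2.imwrite('pics/c6.png',cv2.resize(b,None,fx=4,fy=4,interpolation=cv2.INTER_CUBIC))
E
```

```text
t: 8.3
eef_pos: [486.2, 68.1, 111.2]
tcp_rot: [3.141, -0.0, -0.161]
ft_force: [0.2, 0.5, -0.8]
opening: 0.004
t 8.3 pos [486.2  68.1 111.2] rot [ 3.141 -0.    -0.161] F [ 0.2  0.5 -0.8] open 0.004
tool shift mm [-0.4 -0.9 46.2]
pink 0 
brown 0
```

View pics/c6.png

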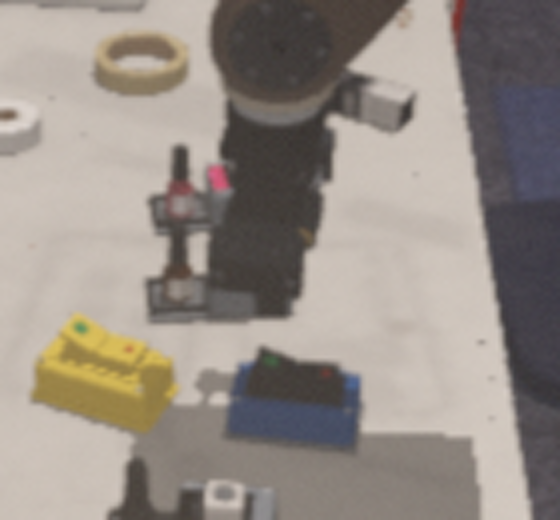

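The fingertip is in line above the green wing, with its bottom at about (329,208) and the dot at (327,220). I press down slowly.

```bash
python3 -m pendant '[[[0,-0.001,-0.001,0.020,0],[0,-0.001,-0.001,0.037,0],[0,-0.001,-0.001,0.041,0],[0,-0.001,-0.001,0.044,0],[0,-0.001,-0.001,0.047,0],[0,-0.001,-0.001,0.050,0],[0,-0.001,-0.001,0.053,0],[0,-0.001,-0.001,0.055,0]]]'
python3 go.py 486 69 56
python3 -m pendant '[[[0,0,0,0.001,0],[0,0,0,0.001,0],[0,0,0,0.001,0],[0,0,0,0.001,0],[0,0,0,0.001,0],[0,0,0,0.001,0],[0,0,0,0.001,0],[0,0,0,0.001,0]]]'
```

```text
t: 9.15
eef_pos: [485.5, 70.0, 56.1]
tcp_rot: [-3.141, -0.001, -0.16]
ft_force: [1.5, -0.5, 10.3]
opening: 0.007
t 9.15 pos [485.5  70.   56.1] rot [-3.141e+00 -1.000e-03 -1.600e-01] F [ 1.5 -0.5 10.3] open 0.007
tool shift mm [0.6 0.9 0.1]
t: 9.95
eef_pos: [485.6, 70.0, 56.0]
tcp_rot: [-3.141, -0.002, -0.16]
ft_force: [-1.3, -1.0, 16.2]
opening: 0.004
```

The rocker is firmly at its stop at 56.0 mm, and 16 N moved it no further. I lift and retreat to look.

```bash
python3 -m pendant '[[[0,0,0,-0.02,0],[0,0,0,-0.06,0],[0,0,0,-0.10,0],[0,0,0,-0.14,0],[0,0,0,-0.15,0],[0,0,0,-0.15,0],[0,0,0,-0.15,0],[0,0,0,-0.15,0]]]'
python3 -m pendant '[[[0,-0.027,0.46,0,0],[0,-0.027,0.46,0,0],[0,-0.027,0.46,0,0],[0,-0.027,0.46,0,0],[0,-0.027,0.46,0,0],[0,-0.027,0.46,0,0],[0,-0.027,0.46,0,0],[0,-0.027,0.46,0,0]]]'
python3 -m pendant '[[[0,-0.08,0.20,0,0],[0,-0.08,0.20,0,0],[0,-0.08,0.20,0,0],[0,-0.08,0.20,0,0],[0,-0.08,0.20,0,0],[0,-0.08,0.20,0,0],[0,-0.08,0.20,0,0],[0,-0.08,0.20,0,0]]]'
python3 - <<'E'
from m import *
T=shot('top','top4.png');S=shot('side','side4.png')
for nm,c in(('T',T),('S',S)):
    P=cloud(c);c0=dict(np.load('pics/'+dict(T='top',S='side')[nm]+'0.png.npz'));P0=cloud(c0)
    for n,x,y,r in [('pink',508,-234,10),('brown',504,-95,10),('black',518,222,10),('green',485,69,6)]:
        f=lambda P:P[(abs(P[...,0]-x)<r)&(abs(P[...,1]-y)<r)&(P[...,2]>42)&(P[...,2]<75)]
        print(nm,n,'before',np.median(f(P0)[:,2]).round(1),'after',np.median(f(P)[:,2]).round(1))
a=T['image'][150:235,240:400]; b=S['image'][155:275,270:350]
a=cv2.resize(a,None,fx=3,fy=3,interpolation=3);b=cv2.resize(b,None,fx=3.6,fy=3.6,interpolation=3)
W=np.zeros((432,768,3),np.uint8);W[:255,:480]=a;W[:432,480:]=b;cv2.imwrite('pics/c7.png',W)
E
```

```text
t: 10.75
eef_pos: [484.4, 70.0, 203.4]
tcp_rot: [3.141, 0.003, -0.16]
ft_force: [-0.1, 0.7, -0.5]
opening: 0.004
t: 11.55
eef_pos: [397.1, -322.2, 203.7]
tcp_rot: [-3.14, 0.002, -0.16]
ft_force: [1.2, 0.6, -0.8]
opening: 0.004
t: 12.35
eef_pos: [288.2, -503.8, 204.7]
tcp_rot: [-3.141, 0.0, -0.159]
ft_force: [0.3, 0.3, -0.5]
opening: 0.004
T pink before 58.8 after nan
T brown before 60.2 after 51.4
T black before 61.1 after 59.5
T green before 65.3 after 57.1
S pink before 59.6 after 50.4
S brown before 58.3 after 50.3
S black before 60.7 after 59.6
S green before 63.0 after 58.1
  return _methods._mean(a, axis=axis, dtype=dtype,
  ret = ret.dtype.type(ret / rcount)
```

View pics/c7.png

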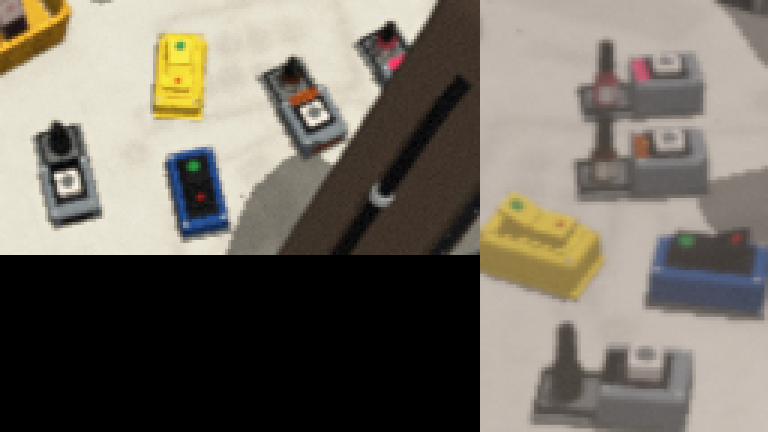

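The final view shows the pink and brown keys low (50.4 and 50.3 mm) and the black key out (59.6 mm). The green wing is level and the red side is up, and all the bottles stand as before. I'm handing in.

```bash
python3 -c "
from cell import env
print(env.job_done())"
```

```text
the job is handed in; nothing more can be done
None
```

The job is done and handed in at about 12.5 s. With closed fingers I pressed the pink key, then the brown key, then tipped the blue box's rocker over to its green-dot side.

| Part | Final TCP height while pressing (mm) | Force while pressing (vertical, N) | Height in last camera check (mm) | Expected (mm) |
|---|---|---|---|---|
| Pink key | 50.0 | 29 | 50.4 | 50 |
| Brown key | 50.0 | 28 | 50.3 (side), 51.4 (top) | 50 |
| Green dot on rocker | 56.0 | 16 | 57.1 (top), 58.1 (side) | 56 |
| Black key | not touched | not touched | 59.5–59.6 | 60 (out) |

- **Rocker:** the camera heights read 1–2 mm above nominal. That is close to the calibration error, and the press reached the hard stop.
- **Pink key:** the arm hid it from the top camera in the last check, so its camera reading comes from the side view only.
- **Bottles and other items:** in the last crops the bottles stand as before. I did not check the other bystanders in a last picture. The arm kept well above them, and there was no unexpected contact force at the end of any move.

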